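Load a culture dish into the viewer with the dish lifter

ROBOT

A 7-joint arm with a two-finger parallel gripper is mounted at the origin on a cart in front of the work surface, level with it; the furniture and walls round the work are solid. World frame = base frame: x ahead of the robot, y to its left, z up, the work surface at z = 0. Lengths are in m, angles in degrees, forces in N, time in s.
With the tool pointing down it reaches from about 0.35 to 0.775 m from the base axis. Payload 3.1 kg.
Tool frame: the origin (TCP) lies on the centre line of the jaws, within the pads' length; the fingertips stand 17 mm ahead of it and the grasp point (between the pads) lies 2 mm behind it (robot.tip_reach is the distance from the TCP to the fingertips, in m); z points along the fingers, y is the line along which they close (so a half turn about z gives the same grasp; the last joint's range is limited). The gripper opens to 85 mm and grips with 20 to 120 N. Pads are 22 mm wide; open, the fingers measure 114 mm over their backs; the gripper's body (76 mm by 85 mm) begins 54 mm behind the grasp point. The pads swing forward as they close: fully open they stand 13 mm farther back than shut.
Start: joints at [-68.451, 17.813, 0.802, 86.603, -0.252, 75.585, -1.558], TCP at [0.223, 0.503, 0.248] pointing down, gripper open.
Joint ranges: [-154.91, 154.91], [-16.99, 109.72], [-72.82, 74.43], [7.12, 147.25], [-82.49, 262.49], [11.32, 116.49], [-174.64, 174.64]. Speed limits (degrees/s): [159.86, 159.86, 180, 180, 180, 180, 180].

INTERFACE

Orientations are given as [roll, pitch, yaw] about the fixed x, y, z axes, in that order (R = Rz(yaw) Ry(pitch) Rx(roll)).
In Python, from station import robot, fingers, vision, workorder, recognise gives the robot as it stands. Calls block until the motion is done:
- robot.move_to(position, orientation): joint-space move of the TCP to a pose.
- robot.line_to(position, orientation=None, velocity=0.15, f_stop=None): straight line of the TCP; orientation=None keeps the orientation; velocity is the mean speed in m/s. With f_stop (N) it stops when the force on the tool has changed by that much, and returns True; else False.
- robot.move_j(angles): joint-space move.
- fingers.gripper_to(opening, force=None): opening from 0.0 (shut) to 1.0 (fully open); force is the grip in N (None keeps the last); returns when the fingers have stopped.
- robot.pause(seconds).
- robot.inverse_kinematics(position, orientation): joint angles nearest the present ones, or None.
- vision.grab_frame(name): name is "side" or "top" or "wrist"; returns the picture (480x640x3 uint8, red, green, blue); there is no depth.
- vision.calibration(name): a dict with "mtx" (3x3 intrinsics, pixels), "k1" (the pictures are not rectified: a ray, as slopes to the right and down, at radius r is drawn at 1 + k1 r^2 times it, then the intrinsics apply), "extrinsics" (4x4, takes a point from world to camera coordinates); the wrist camera has in their place "T_tool_cam" (4x4, takes a point from camera to tool coordinates, whose origin is the TCP and whose axes are the flange's). Camera axes: x right, y up, looking along -z (the intrinsics and any distortion apply to the point x, -y, -z); pixel columns grow to the right and rows downward; lengths in m; the calibration is good to about 2 mm. A picture is of the moment at which its call begins: read the wrist's pose just before it. calibration takes no time and is no camera call.
A pose or a line that the arm cannot do raises robot.PlanningError and nothing moves.
- workorder.close_job(): hands the job in; it is judged then, once.
Trained networks look in the newest picture that a camera, given by its name, has taken for a name from the list of things; names that differ only in an ending like _2 or _b are one class to them, and where a whole thing is asked for, a point or a joint stands for the part that bears it (a point fixed in the world has none). Each returns a list of dicts, best first, with "p" (0 to 1); they miss things now and then, are a little off and sometimes report something else, mostly with a low value. They report only what shows in the picture. A call takes as long as a camera call. They do not tell look-alikes from the thing itself.
- recognise(label, camera): "rect" ([centre column, centre row, width, height] in pixels, round what is visible of it).
Readings, each from a call of its own:
- robot.current_time_s(): time.
- robot.current_joint_positions(): joint angles.
- robot.current_dq(): joint speeds.
- robot.current_joint_torque(): joint torques, N m.
- robot.current_tool_pos(): TCP position.
- robot.current_eef_rot(): TCP orientation.
- robot.current_contact_force(): force on the tool from outside, world axes, zero at the start.
- robot.current_torque(): the same for the moment, N m.
- robot.current_finger_gap(): opening from 0.0 (shut) to 1.0 (fully open).
- robot.current_gripper_force(): force on a finger pad.
Only numpy, scipy, OpenCV 4.12 (cv2) and the standard library are available. Lean on these libraries where they do the work, as an engineer would, in place of code of your own. Each camera call takes 0.05 s, during which the arm holds its last target. There are 200 camera calls.

TASK

Take the forked dish lifter by its handle, lift the pink culture dish off the red stand with the fork, carry it level and put it down centred on the column inside the viewer. Then draw the lifter out and lay it flat on the bench, clear of the viewer. Do not touch the dish with the fingers, do not tip it, and leave the white dish and the other things where they are.

Things in the scene. Friction and masses are not known exactly. Their poses are not given: they have to be found in the camera images.
- lifter: Steel dish lifter, blue handle, lying flat, 0.12 kg. Origin: underside of the fork, mid dish place; x forward along the tines, z up. All flat, 4 mm thick: two tines x = -28 to +23 mm, y = 16 to 27 mm either side (32 mm gap, open in front, closed at x = -27), then a 22 mm wide shank and a 50 mm wide foot ending at x = -132. Handle: see lifter_grip.
- lifter_grip (a point): Where to grip the handle, at (-99.0, 0, 44.6) mm in the lifter's frame. The handle is a straight bar, 14 mm thick in y, 22 mm wide, 78 mm long; it rises from the shank at x = -75 and slopes back 30 degrees from vertical, along (-0.5, 0, 0.866), to x = -114, z = 70. Grip across the 14 mm with the gripper sloping like the handle, about 40 N, so the fork cannot turn.
- pink_dish: Closed clear round culture dish with pink contents, 58 mm wide and 15 mm high (bottom 55 mm wide), 20 to 45 g, standing centred on the red stand. Origin: centre of its underside, z up. Never to be tipped by more than about 15 degrees.
- white_dish: The same dish with white contents, on the aluminium stand; it stays there.
- stand_p: Fixed red stand that carries the pink dish: round foot 72 mm wide, at most 16 mm high, column 18 mm in diameter with a flat black top 60 mm above the bench. Open on all sides: the fork can come from any direction, a tine on either side of the column. Origin: centre of its underside.
- stand_w: Stand of the same shape, in bare aluminium, that carries the white dish.
- viewer: Fixed white dish viewer, 140 mm wide in y. Origin: bench level, on its column's axis; its open front looks along -x. Base plate 8 mm thick from x = -50 to +65 mm. Clear side walls, 130 mm apart inside, x = -40 to +60; back wall at x = 60; clear roof, underside 135 mm above the bench. The dish can enter only from the front, under the lamp bar (see viewer_lamp).
- viewer_stage (a point): Centre of the flat black top of the viewer's column (18 mm in diameter, foot 40 mm wide up to 15 mm), 60 mm above the bench; axes as the viewer's. The dish is to stand on it, its axis within 8 mm of the column's.
- viewer_lamp (a point): Middle of the underside of the white lamp bar along the front edge of the viewer's roof, at (-64, 0, 133) mm in its frame; the bar spans x = -80 to -48, z = 133 to 185 mm, the full width. An upright gripper holding the lifter would strike it; one sloping like the handle clears it.
- blue_pen: Blue capped pen lying on the bench, 148x9x10 mm, a bystander. Origin: centre of its underside.
- tally_counter: Chrome hand tally counter, 71x55x24 mm, a bystander. Origin: centre of its underside.
- tape_roll: Roll of tan masking tape lying flat, 104 mm wide, 25 mm high, a bystander. Origin: centre of its underside.
Mind the look-alikes: they are no part of the job. Several things have the shape of the lifter; the one meant has the colours described above.

How it is judged (in metres and radians):
On the way, in this order (a step that is already met when the one before it is completed fails the run):
1. the pink dish is carried on the lifter's fork, clear of its stand (height (world z) of pink_dish above 0.068 m and contact force between pink_dish and lifter above 0.03 N and z of pink_dish in the frame of lifter between 0.001 and 0.008 m and x of pink_dish in the frame of lifter between -0.03 and 0.03 m and contact force between pink_dish and stand_p below 0.01 N and contact force between the fingers and lifter above 1 N), for 0.3 s.
2. the pink dish stands centred on the viewer's column, free of the fork (horizontal distance between pink_dish and viewer_stage below 0.008 m and z of pink_dish in the frame of viewer_stage between -0.003 and 0.003 m and angle between pink_dish's own z axis and vertical below 0.06 rad and contact force between pink_dish and lifter below 0.02 N and contact force between pink_dish and viewer above 0.03 N), for 0.2 s.
At the end, for the whole second after the job is handed in: The pink dish stands upright (within 3 degrees) on the viewer's column, its axis within 8 mm of the column's, at rest; the lifter lies flat on the bench at rest, not touching the viewer, its fork (origin) at least 85 mm from the viewer's column (all of step 2 and linear speed of each of pink_dish, lifter below 0.01 m/s and height (world z) of lifter between -0.004 and 0.006 m and angle between lifter's own z axis and vertical below 0.06 rad and contact force between lifter and viewer below 0.02 N and horizontal distance between lifter and viewer_stage above 0.085 m).
It fails at once if the pink dish is tipped by more than about 15 degrees (angle between pink_dish's own z axis and vertical above 0.26 rad).
It fails at once if the fingers touch the pink dish (contact force between the fingers and pink_dish above 0.2 N).
It fails at once if the white dish is moved more than 15 mm (distance of white_dish from where it was at the start of the episode above 0.015 m).
It fails at once if a bystander (pen, tally counter, tape roll) is moved more than 25 mm (distance of any of blue_pen, tally_counter, tape_roll from where it was at the start of the episode above 0.025 m).
It also fails if it takes over 62 s, if anything falls off the work surface, if the arm or the gripper's body presses on something with over 40 N, if the wrist force passes 120 N, or if a joint passes its speed limit or range.

## Working session

There is one attempt and no reset: what is moved stays moved. The work goes in short steps, each a Python script; the robot and the scene stay as the last script left them, time stands still between calls to the robot, and variables do not carry over. Pictures are saved under pics/ and viewed, at most 10 in all, crops included, and the job is handed in when it is done.

```bash
mkdir -p pics; cat > h.py <<'E'
import numpy as np, cv2
from station import robot, fingers, vision, workorder, recognise
from scipy.spatial.transform import Rotation as R
def rot(o): return R.from_euler('xyz',o,degrees=True).as_matrix()
def cam(name):
    c=vision.calibration(name); K=np.array(c['mtx']); k1=c['k1']
    if name=='wrist':
        T=np.eye(4); T[:3,:3]=rot(robot.current_eef_rot()); T[:3,3]=robot.current_tool_pos()
        E=np.linalg.inv(T@np.array(c['T_tool_cam']))
    else: E=np.array(c['extrinsics'])
    return K,k1,E
def ray(C,px):
    K,k1,E=C; px=np.asarray(px,float)
    d=np.linalg.solve(K,[px[0],px[1],1])[:2]; u=d.copy()
    for _ in range(30): u=d/(1+k1*(u@u))
    v=E[:3,:3].T@np.array([u[0],-u[1],-1]); o=-E[:3,:3].T@E[:3,3]
    return o,v/np.linalg.norm(v)
def onz(C,px,z):
    o,v=ray(C,px); return o+v*(z-o[2])/v[2]
def proj(C,P):
    K,k1,E=C; p=E[:3,:3]@np.asarray(P,float)+E[:3,3]
    u=np.array([p[0],-p[1]])/-p[2]; u=u*(1+k1*(u@u)); return (K@[u[0],u[1],1])[:2]
def tri(*rs):
    A=sum(np.eye(3)-np.outer(v,v) for o,v in rs); b=sum((np.eye(3)-np.outer(v,v))@o for o,v in rs)
    X=np.linalg.solve(A,b); return X,[np.linalg.norm(np.cross(X-o,v)) for o,v in rs]
E
python3 - <<'E'
from h import *
for n in ('top','side'):
    im=vision.grab_frame(n); cv2.imwrite(f'pics/{n}0.png',im[:,:,::-1])
    C=cam(n); print(n,-C[2][:3,:3].T@C[2][:3,3],C[0][0,0],C[1])
    for l in ('lifter','lifter_grip','pink_dish','stand_p','viewer','viewer_stage','viewer_lamp','blue_pen','tally_counter','tape_roll'):
        try: print(l,[(np.round(d['rect']).astype(int).tolist(),round(d['p'],2),np.round(onz(C,d['rect'][:2],0),3)[:2].tolist()) for d in recognise(l,n)][:5])
        except Exception as e: print(l,e)
E
```

```text
top [ 0.48130129 -0.07779866  1.55951224] 455.74104865737826 0.036601396933200636
lifter [([195, 278, 16, 46], 0.85, [0.45, 0.363]), ([446, 221, 31, 43], 0.58, [0.622, -0.498]), ([233, 218, 17, 18], 0.36, [0.652, 0.231])]
lifter_grip [([318, 240, 20, 44], 0.77, [0.569, -0.06]), ([445, 220, 30, 48], 0.75, [0.627, -0.496]), ([274, 221, 18, 17], 0.67, [0.639, 0.087])]
pink_dish [([270, 219, 20, 17], 0.6, [0.647, 0.101])]
stand_p []
viewer [([381, 224, 67, 65], 0.86, [0.617, -0.278])]
viewer_stage [([382, 226, 66, 64], 0.63, [0.611, -0.283]), ([316, 242, 24, 45], 0.38, [0.563, -0.054])]
viewer_lamp [([381, 223, 64, 64], 0.6, [0.62, -0.277])]
blue_pen [([272, 218, 16, 14], 0.21, [0.65, 0.096])]
tally_counter []
tape_roll [([437, 280, 36, 25], 0.57, [0.423, -0.46])]
side [0.11452259 0.68806975 1.05813458] 476.0259791548677 0.03612100369387538
lifter [([256, 406, 54, 52], 0.89, [0.474, 0.369]), ([321, 268, 54, 31], 0.82, [0.568, -0.056]), ([385, 176, 33, 20], 0.62, [0.603, -0.524])]
lifter_grip [([322, 271, 53, 26], 0.75, [0.56, -0.049]), ([256, 403, 61, 60], 0.59, [0.478, 0.363]), ([384, 173, 31, 20], 0.54, [0.615, -0.539])]
pink_dish [([267, 277, 20, 22], 0.7, [0.677, 0.055])]
stand_p [([268, 292, 24, 20], 0.9, [0.643, 0.096]), ([233, 331, 34, 26], 0.87, [0.644, 0.244])]
viewer [([349, 199, 66, 77], 0.81, [0.649, -0.356])]
viewer_stage [([350, 199, 60, 79], 0.77, [0.645, -0.355])]
viewer_lamp [([348, 199, 64, 81], 0.61, [0.651, -0.354])]
blue_pen [([296, 336, 44, 29], 0.68, [0.501, 0.167])]
tally_counter [([287, 232, 16, 11], 0.62, [0.731, -0.12])]
tape_roll [([423, 204, 29, 28], 0.55, [0.435, -0.466]), ([228, 312, 25, 24], 0.19, [0.692, 0.205])]
```

```bash
python3 - <<'E'
import cv2
a=cv2.imread('pics/top0.png')[180:320,160:480]; cv2.imwrite('pics/top0c.png',cv2.resize(a,(800,350),interpolation=cv2.INTER_CUBIC))
a=cv2.imread('pics/side0.png')[150:450,200:460]; cv2.imwrite('pics/side0c.png',cv2.resize(a,(520,600),interpolation=cv2.INTER_CUBIC))
E
```

```text
(no output)
```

View pics/top0c.png

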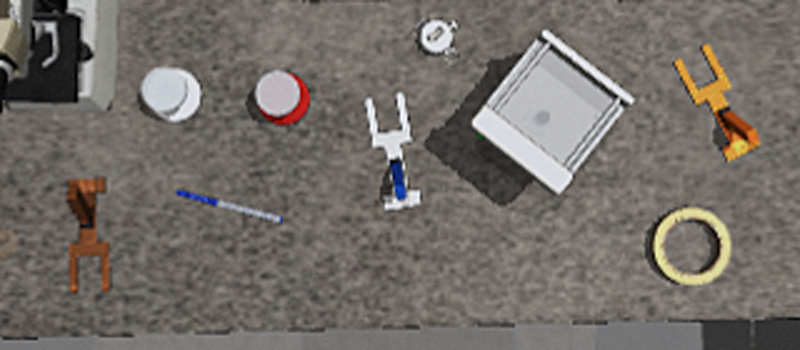

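View pics/side0c.png

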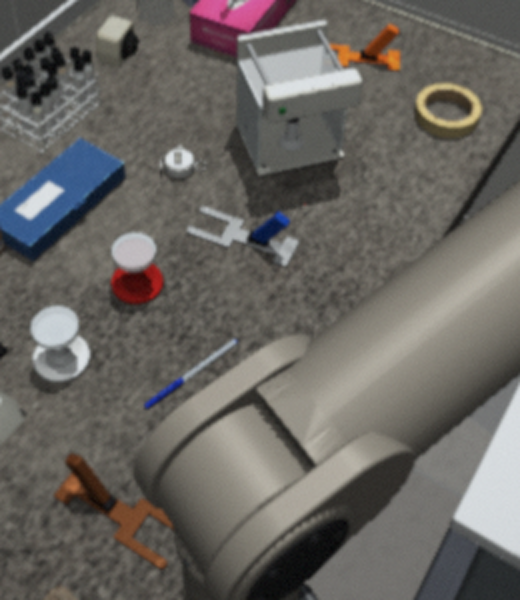

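Three things have the lifter's shape in the top picture: brown at (195,278), blue-handled steel at (317,240), and orange at (446,221). Only the middle one has the blue handle and steel fork, and the enlarged crop confirms it. The pink dish is on the red stand at (271,219). The viewer is at (381,224) and its lamp bar faces down-left, so its yaw is about -38°. Next I'll measure more closely with the wrist camera.

```bash
python3 - <<'E'
from h import *
print(np.round(vision.calibration('wrist')['T_tool_cam'],3).tolist(), robot.current_eef_rot(), vision.calibration('wrist')['mtx'])
def go(p):
    q0=np.array(robot.current_joint_positions()); best=None
    for y in (-180,-135,-90,-45,0,45,90,135):
        q=robot.inverse_kinematics(p,[180,0,y])
        if q is not None:
            s=np.abs(np.array(q)-q0).max()
            if best is None or s<best[0]: best=(s,y,q)
    print('yaw',best[1],np.round(best[2],0)); robot.move_to(p,[180,0,best[1]])
np.set_printoptions(suppress=True)
ims=[];t0=robot.current_time_s()
for i,p in enumerate([[0.47,0.04,0.42],[0.47,-0.15,0.42]]):
    go(p); robot.pause(0.3); C=cam('wrist'); im=vision.grab_frame('wrist')
    cv2.imwrite(f'pics/w{i}.png',im[:,:,::-1]); np.savez(f'w{i}.npz',K=C[0],k1=C[1],E=C[2]); ims.append(cv2.resize(im,(400,300))[:,:,::-1])
    for l in ('lifter','lifter_grip','pink_dish','stand_p','viewer','viewer_stage','viewer_lamp'):
        print(l,[(np.round(d['rect']).astype(int).tolist(),round(d['p'],2)) for d in recognise(l,'wrist')][:4])
print(robot.current_time_s()-t0,robot.current_time_s())
cv2.imwrite('pics/w01.png',np.hstack([cv2.imread('pics/w0.png'),cv2.imread('pics/w1.png')])[:,::1])
a=cv2.imread('pics/w01.png'); cv2.imwrite('pics/w01.png',cv2.resize(a,(800,300),interpolation=cv2.INTER_AREA))
E
```

```text
[[0.001, 0.962, 0.274, 0.068], [1.0, -0.0, -0.002, 0.001], [-0.001, 0.274, -0.962, -0.125], [0.0, 0.0, 0.0, 1.0]] [ 1.79998424e+02 -2.12701819e-04  1.56068840e+02] [[401.89661184   0.         314.90651046]
 [  0.         401.89661184 237.19970079]
 [  0.           0.           1.        ]]
yaw 90 [-41.   7.  40.  78.  -5.  97.  -2.]
lifter [([383, 246, 111, 52], 0.81)]
lifter_grip [([386, 246, 112, 54], 0.95)]
pink_dish [([469, 141, 50, 50], 0.64)]
stand_p [([466, 23, 52, 45], 0.98), ([444, 137, 41, 53], 0.59)]
viewer [([402, 379, 98, 125], 0.94)]
viewer_stage [([404, 382, 107, 122], 0.82)]
viewer_lamp [([406, 382, 101, 122], 0.95)]
yaw 45 [-26.  12.  54.  75. -10.  98. -19.]
lifter [([321, 68, 102, 124], 0.98), ([563, 277, 81, 114], 0.88), ([450, 24, 48, 43], 0.18)]
lifter_grip [([323, 68, 102, 127], 0.91), ([562, 276, 82, 110], 0.71)]
pink_dish []
stand_p []
viewer [([497, 175, 180, 168], 0.81)]
viewer_stage [([496, 177, 179, 165], 0.77)]
viewer_lamp [([496, 176, 177, 162], 0.65)]
4.175000000000001 5.275
```

View pics/w01.png

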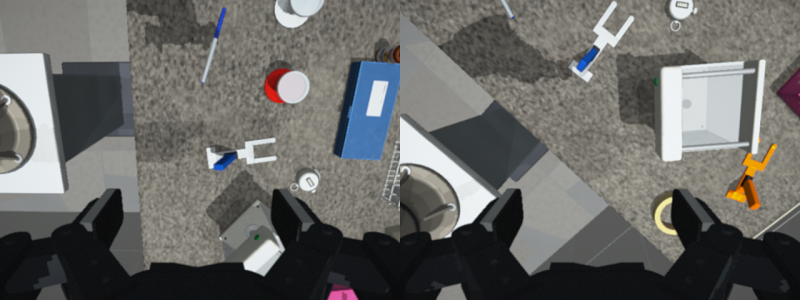

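```bash
python3 - <<'E'
import cv2,numpy as np
w0=cv2.imread('pics/w0.png');w1=cv2.imread('pics/w1.png')
def crop(im,x,y,w,h,s,t):
    c=cv2.resize(im[y:y+h,x:x+w],None,fx=s,fy=s,interpolation=cv2.INTER_CUBIC)
    for i in range(0,w,t): cv2.putText(c,str(x+i),(i*s,8),0,.3,(0,255,255),1);cv2.line(c,(i*s,10),(i*s,14),(0,255,255),1)
    for i in range(t,h,t): cv2.putText(c,str(y+i),(0,i*s+3),0,.3,(0,255,255),1);cv2.line(c,(22,i*s),(26,i*s),(0,255,255),1)
    return c
o=np.zeros((600,800,3),np.uint8)
def put(c,x,y): 
    c=c[:600-y,:800-x]; o[y:y+c.shape[0],x:x+c.shape[1]]=c
put(crop(w0,325,210,120,75,3,20),0,0); put(crop(w0,415,105,90,70,3,10),0,230)
put(crop(w1,270,0,110,140,3,20),362,0); 
cv2.imwrite('pics/c1.png',o)
o[:]=0
put(crop(w1,400,85,200,190,3,20),0,0)
put(crop(cv2.imread('pics/top0.png'),345,190,66,66,3,20),600,0)
put(crop(cv2.imread('pics/side0.png'),310,150,66,90,3,20),600,200)
cv2.imwrite('pics/c2.png',o)
E
```

```text
(no output)
```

View pics/c1.png

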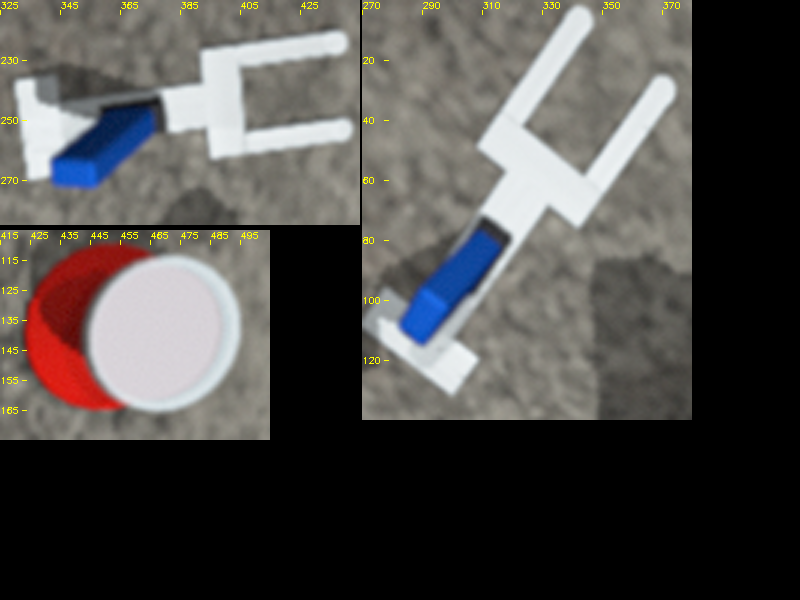

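View pics/c2.png

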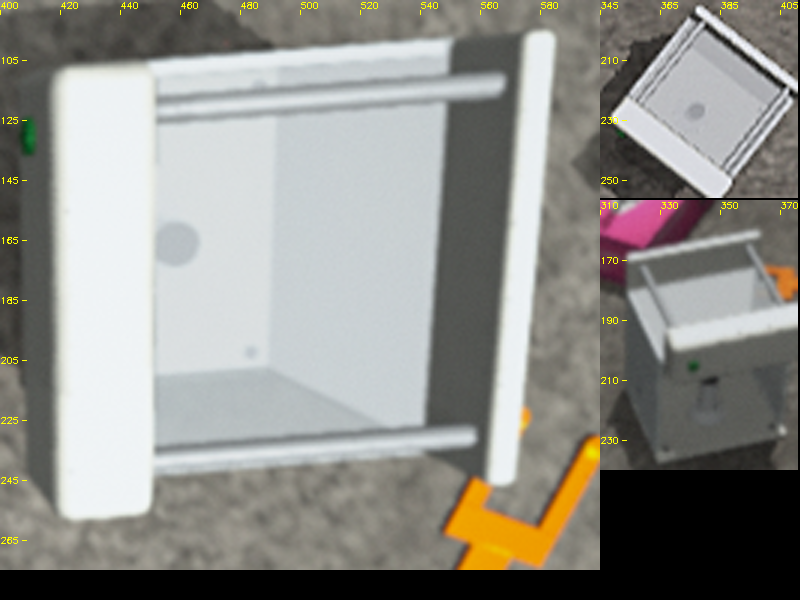

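The lifter's tines, foot and handle are clear in both wrist views, and the dish rim centre is at w0 (470,139). The column top shows at w1 (459,166), top (377,227) and side (346,210). Next I'll fit the poses.

```bash
cat > fit.py <<'E'
from h import *
from scipy.optimize import least_squares
np.set_printoptions(suppress=True,precision=4)
def ld(i): d=np.load(f'w{i}.npz'); return d['K'],float(d['k1']),d['E']
C0,C1,CT,CS=ld(0),ld(1),cam('top'),cam('side')
def fit(obs,g,free):
    def f(p):
        T=rot([0,0,np.degrees(p[3])]); P=np.array([p[0],p[1],p[2]*free])
        return np.concatenate([(proj(C,P+T@np.array(m)/1000)-px)*w for C,m,px,w in obs])
    s=least_squares(f,g,loss='soft_l1'); return s.x*[1,1,free or 0,57.2958], np.round(f(s.x).reshape(-1,2),1)
L0=[(C0,m,np.array(p),1) for m,p in [((23,21.5,4),(440.7,224.3)),((23,-21.5,4),(442.3,253)),((-27,16,4),(405,232.3)),((-27,-16,4),(407,254.3)),((-132,25,4),(330.7,237)),((-132,-25,4),(335,269.3))]]
L1=[(C1,m,np.array(p),1) for m,p in [((23,21.5,4),(343,2.7)),((23,-21.5,4),(372,26.7)),((-27,16,4),(321.7,40.7)),((-27,-16,4),(344.7,59.3)),((-132,-25,4),(300,131.3))]]
E
python3 - <<'E'
from fit import *
g=[.6,-.06,0,.15]
for n,o in (('w0',L0),('w1',L1),('both',L0+L1)):
    x,r=fit(o,g,1 if n=='both' else 0); print('lifter',n,x); 
print(r.tolist())
D=[(C0,(469.7,139.3)),(CT,(270.7,218.8)),(CS,(267,275.5))]
for C,p in D: print('dish z.072',onz(C,p,.072))
print('dish tri',tri(*[ray(C,p) for C,p in D])); print('foot',onz(C0,(451,137),.01))
V=[(C1,(459,166)),(CT,(377.3,226.7)),(CS,(346.3,210.3))]
for C,p in V: print('col z.06',onz(C,p,.06))
print('col tri',tri(*[ray(C,p) for C,p in V]))
a=onz(C1,(418.3,108.3),.185);b=onz(C1,(420,257.3),.185);d=a-b
yaw=np.arctan2(-d[0],d[1]);print('bar',a,b,np.linalg.norm(d),np.degrees(yaw))
m=(a+b)/2+.08*np.array([np.cos(yaw),np.sin(yaw),0]);print('col from bar',m)
a=onz(C1,(575,200),.0)
# roof rods / back bar direction
for p,q in [((553,32),(517,485)),((525,35),(488,480))]:
    e=onz(C1,(400+p[0]/3,85+p[1]/3),.14)-onz(C1,(400+q[0]/3,85+q[1]/3),.14); print('back',np.linalg.norm(e),np.degrees(np.arctan2(-e[0],e[1])))
E
```

```text
lifter w0 [ 0.6273 -0.0486  0.      8.1228]
lifter w1 [ 0.6259 -0.0475  0.      8.6968]
lifter both [ 0.6267 -0.0481  0.0002  8.3236]
[[-0.2, -0.6], [-0.1, -0.2], [-0.0, 0.1], [-0.2, -0.3], [-1.1, -0.3], [-0.8, 0.6], [1.9, 0.0], [0.5, -0.7], [1.8, 0.6], [-0.8, -1.4], [-0.2, 0.3]]
dish z.072 [0.6498 0.0933 0.072 ]
dish z.072 [0.6391 0.0916 0.072 ]
dish z.072 [0.6424 0.0946 0.072 ]
dish tri (array([0.6433, 0.0932, 0.0732]), [np.float64(0.005589140673507932), np.float64(0.004652765972591845), np.float64(0.002116617191717893)])
foot [0.6484 0.0938 0.01  ]
col z.06 [ 0.6092 -0.2549  0.06  ]
col z.06 [ 0.6046 -0.2579  0.06  ]
col z.06 [ 0.5996 -0.2467  0.06  ]
col tri (array([ 0.6079, -0.2595,  0.0463]), [np.float64(0.003739141673418233), np.float64(0.0022354279271549976), np.float64(0.0015396084899871375)])
bar [ 0.5929 -0.152   0.185 ] [ 0.5058 -0.2552  0.185 ] 0.13500268783940433 -40.160579562271195
col from bar [ 0.6105 -0.2552  0.185 ]
back 0.15334369514063165 -39.455033244895105
back 0.15029336868231663 -40.02999412731874
```

```bash
cat >> h.py <<'E'
def pose(p,yaw,s=-1,back=0):
    "TCP pose so that the held lifter's origin stands at p with yaw (deg); back: retreat along the handle"
    Rz=rot([0,0,yaw]); z=np.array([.5,0,-.8660254]); y=np.array([0,s,0.]); x=np.cross(y,z)
    M=Rz@np.array([x,y,z]).T; t=np.array(p)+Rz@(np.array([-.099,0,.0446])+z*(.002-back))
    return t.tolist(), R.from_matrix(M).as_euler('xyz',degrees=True).tolist()
def fwd(p,yaw,d,z=None):
    a=np.radians(yaw); return [p[0]+d*np.cos(a),p[1]+d*np.sin(a),p[2] if z is None else z]
LIFT=(.6267,-.0481,0);LY=8.3;DISH=(.649,.0935,0);COL=(.6095,-.255,0);VY=-40
E
python3 - <<'E'
from fit import *
for s in (-1,1):
    print('s',s)
    for n,a in dict(pre=(LIFT,LY,s,.10),grasp=(LIFT,LY,s),up=((*LIFT[:2],.045),LY,s),ent=(fwd(DISH,LY,-.07,.045),LY,s),under=(fwd(DISH,LY,0,.045),LY,s),lift=(fwd(DISH,LY,0,.085),LY,s),back=(fwd(DISH,LY,-.08,.085),LY,s),
      vent=(fwd(COL,VY,-.15,.073),VY,s),vin=(fwd(COL,VY,0,.073),VY,s),vdn=(fwd(COL,VY,0,.045),VY,s)).items():
        q=robot.inverse_kinematics(*pose(*a)); print(n,np.round(pose(*a)[0],3),None if q is None else np.round(q))
# top/side check of lifter
Rl=rot([0,0,LY])
for m in ((23,21.5,4),(23,-21.5,4),(-132,25,4),(-132,-25,4)):
    P=np.array(LIFT)+Rl@np.array(m)/1000; print(proj(CT,P),proj(CS,P))
E
```

```text
s -1
pre [ 0.48  -0.069  0.129] [-52.   3.  70. 133. -42.  23. -30.]
grasp [ 0.53  -0.062  0.043] [  0.  18.  13. 130. -78.  14.   4.]
up [ 0.53  -0.062  0.088] [-18.  14.  33. 129. -60.  20. -15.]
ent [0.483 0.069 0.088] [-70.  13.  66. 137. -59.  14. -34.]
under [0.552 0.079 0.088] [-40.  16.  34. 127. -40.  13. -54.]
lift [0.552 0.079 0.128] [-51.  12.  46. 125. -28.  18. -65.]
back [0.473 0.068 0.128] [-48.  -0.  37. 135.   6.  15. -98.]
vent [ 0.42  -0.096  0.116] None
vin [ 0.534 -0.192  0.116] [ -40.   21.   59.  122.  -15.   19. -104.]
vdn [ 0.534 -0.192  0.088] [ -35.   23.   53.  124.  -18.   15. -102.]
s 1
pre [ 0.48  -0.069  0.129] [ 70.   8. -59. 130. -13.  18. 123.]
grasp [ 0.53  -0.062  0.043] [ 62.  33. -62. 128.  80.  19.  36.]
up [ 0.53  -0.062  0.088] [-20.  14.  36. 129. -62.  21. 166.]
ent [0.483 0.069 0.088] [ 35.  12. -50. 134.  55.  14.  36.]
under [0.552 0.079 0.088] [ 16.  17. -31. 125.  44.  14.  46.]
lift [0.552 0.079 0.128] [-53.  12.  48. 125. -30.  19. 116.]
back [0.473 0.068 0.128] [-85.  -4.  73. 136.  17.  16.  73.]
vent [ 0.42  -0.096  0.116] [-50.  -2.  44. 138.  49.  30.   4.]
vin [ 0.534 -0.192  0.116] [-25.  16.  40. 122.  12.  19.  51.]
vdn [ 0.534 -0.192  0.088] [-22.  19.  37. 124.  11.  15.  50.]
[306.5143 217.8076] [292.122 262.793]
[318.8756 215.6637] [298.6599 252.6508]
[313.1862 262.5812] [341.2519 281.6605]
[327.6323 260.0798] [347.9568 269.0759]
```

```bash
python3 - <<'E'
from h import *
np.set_printoptions(suppress=True,precision=1)
print(robot.current_joint_positions())
robot.move_to(*pose(LIFT,LY,-1,.16)); print(robot.current_time_s(),robot.current_joint_positions())
C=cam('wrist'); im=vision.grab_frame('wrist'); cv2.imwrite('pics/w2.png',im[:,:,::-1]); np.savez('w2.npz',K=C[0],k1=C[1],E=C[2])
Rl=rot([0,0,LY])
for m in ((23,21.5,4),(23,-21.5,4),(-27,16,4),(-27,-16,4),(-132,25,4),(-132,-25,4),(-99,0,44.6)):
    p=proj(C,np.array(LIFT)+Rl@np.array(m)/1000); print(np.round(p)); cv2.circle(im,tuple(np.round(p).astype(int).tolist()),3,(255,0,255),1)
cv2.imwrite('pics/w2o.png',im[:,:,::-1])
for l in ('lifter','pink_dish'): print(l,[(np.round(d['rect']).tolist(),round(d['p'],2)) for d in recognise(l,'wrist')][:3])
for n,a in dict(grasp=(LIFT,LY),up=((*LIFT[:2],.045),LY),ent=(fwd(DISH,LY,-.07,.045),LY),under=(fwd(DISH,LY,0,.045),LY),under2=(fwd(DISH,-15,0,.045),-15),u3=(fwd(DISH,-30,0,.045),-30),e3=(fwd(DISH,-30,-.07,.045),-30),
      vent=(fwd(COL,VY,-.10,.073),VY),vin=(fwd(COL,VY,0,.073),VY),vdn=(fwd(COL,VY,0,.045),VY)).items():
    q=robot.inverse_kinematics(*pose(*a)); print(n,None if q is None else np.round(q))
E
```

```text
[-26.1  12.4  53.8  74.9 -10.   97.7 -19.3]
6.3917 [-38.7 -12.4  49.1 131.7  -1.4  27.9 -68.5]
[290. 109.]
[338. 109.]
[295. 160.]
[332. 160.]
[283. 281.]
[345. 281.]
[314. 228.]
lifter [([314.0, 196.0, 64.0, 170.0], 0.72)]
pink_dish [([136.0, 41.0, 81.0, 74.0], 0.73)]
grasp [  1.  18.  11. 130. -78.  13.   3.]
up [-18.  14.  33. 129. -60.  20. -15.]
ent [-70.  13.  66. 137. -59.  14. -34.]
under [-39.  15.  33. 127. -39.  12. -55.]
under2 [ -67.   24.   51.  122.   -2.   17. -125.]
u3 [ -58.   25.   35.  114.   23.   30. -167.]
e3 [ -88.   33.   65.  120.   -8.   30. -146.]
vent [ -10.    4.   11.  132.   44.   26. -167.]
vin [ -36.   19.   54.  122.   -7.   19. -112.]
vdn [ -34.   23.   52.  124.  -15.   15. -105.]
```

View pics/w2o.png

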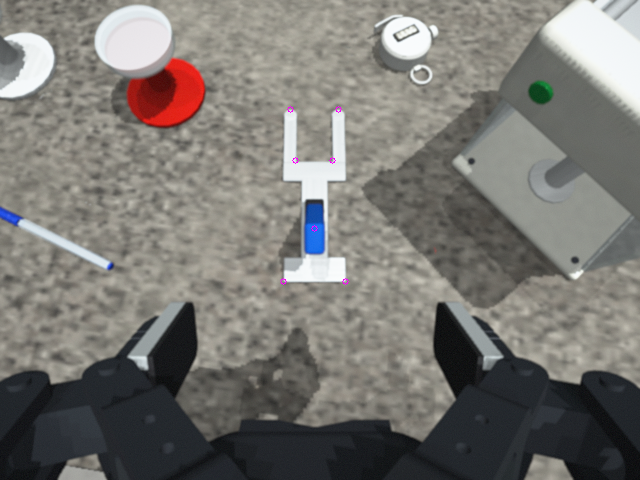

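The overlay fits to within about 1 px, so I'll grasp.

```bash
python3 - <<'E'
from h import *
np.set_printoptions(suppress=True,precision=4)
d=np.load('w2.npz');C2=(d['K'],float(d['k1']),d['E']); d=np.load('w0.npz');C0=(d['K'],float(d['k1']),d['E'])
print('dish',onz(C2,(134.5,39),.075),'foot',onz(C2,(166.5,92),.008))
print(tri(ray(C2,(134.5,39)),ray(C0,(469.7,139.3))))
print('viewer column foot',onz(C2,(551,181),.015))
fingers.gripper_to(0.6,40)
robot.line_to(*pose(LIFT,LY,-1,.05),velocity=.12); print(robot.current_joint_positions())
robot.line_to(*pose(LIFT,LY),velocity=.08); print(robot.current_joint_positions(),robot.current_contact_force())
fingers.gripper_to(0.0,40); print(robot.current_finger_gap(),robot.current_gripper_force(),robot.current_contact_force(),robot.current_time_s())
robot.line_to(*pose((*LIFT[:2],.045),LY),velocity=.08); robot.pause(.2)
print(robot.current_finger_gap(),robot.current_gripper_force(),robot.current_contact_force(),robot.current_torque(),robot.current_time_s(),robot.current_joint_positions())
C=cam('wrist'); im=vision.grab_frame('wrist'); cv2.imwrite('pics/w3.png',im[:,:,::-1]);np.savez('w3.npz',K=C[0],k1=C[1],E=C[2])
Rl=rot([0,0,LY])
for m in ((23,21.5,4),(23,-21.5,4),(-27,16,4),(-27,-16,4)):
    p=proj(C,np.array([*LIFT[:2],.045])+Rl@np.array(m)/1000); print(p); cv2.circle(im,tuple(np.round(p).astype(int).tolist()),3,(255,0,255),1)
cv2.imwrite('pics/w3o.png',im[:,:,::-1])
for yw in (-30,-20):
  for n,a in dict(e0=(fwd(DISH,yw,-.09,.045),yw),e=(fwd(DISH,yw,-.06,.045),yw),u=(fwd(DISH,yw,0,.045),yw)).items():
    q=robot.inverse_kinematics(*pose(*a)); print(yw,n,None if q is None else np.round(q))
E
```

```text
dish [0.6459 0.0901 0.075 ] foot [0.6459 0.0897 0.008 ]
(array([0.6503, 0.0934, 0.0699]), [np.float64(0.00031766330209071256), np.float64(0.00031766330209067646)])
viewer column foot [ 0.6057 -0.2518  0.015 ]Traceback (most recent call last):
  File "<stdin>", line 8, in <module>
station.PlanningError: the arm cannot follow that straight line within its joint ranges
```

The straight line runs into joint limits on this elbow branch. IK queries are free, so I'll fit a kinematic model from them and look for branches with more margin.

```bash
cat > kin.py <<'E'
import numpy as np
from scipy.spatial.transform import Rotation as R
from scipy.optimize import least_squares
LO=np.array([-154.91,-16.99,-72.82,7.12,-82.49,11.32,-174.64]);HI=np.array([154.91,109.72,74.43,147.25,262.49,116.49,174.64])
def fk(q,P):
    "product of exponentials; P: 7x(axis3,point3), tool rotvec3,tool pos3"
    q=np.radians(q); Rm=np.eye(3); t=np.zeros(3)
    for i in range(7):
        w=P[6*i:6*i+3]; w=w/np.linalg.norm(w); c=P[6*i+3:6*i+6]; A=R.from_rotvec(w*q[i]).as_matrix()
        t=Rm@(c-A@c)+t; Rm=Rm@A
    return Rm@R.from_rotvec(P[42:45]).as_matrix(), Rm@P[45:48]+t
def err(q,P,Rt,pt):
    Rm,t=fk(q,P); return np.r_[(t-pt)*1000,R.from_matrix(Rt.T@Rm).as_rotvec()*300]
def solve(Rt,pt,P,q0,wn=.02):
    "IK close to q0 with soft preference; q0 inside the limits"
    s=least_squares(lambda q:np.r_[err(q,P,Rt,pt),wn*(q-q0)],np.clip(q0,LO+1,HI-1),bounds=(LO+.5,HI-.5))
    return s.x,np.abs(err(s.x,P,Rt,pt)).max()
def margin(q): return np.minimum(q-LO,HI-q).min()
E
cat > /tmp/fitk.py <<'E'
from h import *; from kin import *
import itertools
rng=np.random.default_rng(0); D=[]
while len(D)<60:
    p=[rng.uniform(.4,.7),rng.uniform(-.3,.3),rng.uniform(.08,.4)]; o=[180+rng.uniform(-35,35),rng.uniform(-35,35),rng.uniform(-180,180)]
    q=robot.inverse_kinematics(p,o)
    if q is not None: D.append((np.array(q),rot(o),np.array(p)))
best=None
for s in itertools.product((1,-1),repeat=4):
    P=[]; z=[0,0,.3,.3,.7,.7,1.0]
    for i in range(7): P+=([0,0,s[i//2]] if i%2==0 else [0,1,0])+[0,0,z[i]]
    P=np.array(P+[0,0,0,0,0,1.2],float)
    for rz in (0,np.pi/2,np.pi,-np.pi/2):
        P0=P.copy();P0[44]=rz
        c=np.mean([np.abs(R.from_matrix(Rt.T@fk(q,P0)[0]).magnitude()) for q,Rt,pt in D])
        if best is None or c<best[0]: best=(c,P0,s)
print(best[0],best[2])
f=lambda P:np.r_[np.concatenate([err(q,P,Rt,pt)/100 for q,Rt,pt in D]),1e-4*(P-best[1])]
s=least_squares(f,best[1],max_nfev=60)
e=np.array([err(q,s.x,Rt,pt) for q,Rt,pt in D]); print('rms mm / deg',np.sqrt((e[:,:3]**2).mean()),np.degrees(np.sqrt((e[:,3:]**2).mean())/300)); np.save('P.npy',s.x); print(np.round(s.x.reshape(8,6),3))
E
PYTHONPATH=. python3 /tmp/fitk.py
```

```text
Traceback (most recent call last):
  File "h.py", line 1, in <module>
    import numpy as np, cv2
ModuleNotFoundError: No module named 'cv2'
```

```bash
mv /tmp/fitk.py .; time python3 fitk.py
```

```text
4.376781300038322e-12 (-1, -1, -1, -1)
rms mm / deg 1.040024853387543e-08 7.139079296274417e-10
[[ 0.     0.    -1.     0.     0.    -0.   ]
 [ 0.     1.    -0.     0.     0.     0.249]
 [ 0.     0.    -1.    -0.    -0.015  0.3  ]
 [ 0.     1.    -0.     0.     0.     0.723]
 [ 0.    -0.    -1.    -0.    -0.017  0.7  ]
 [ 0.     1.    -0.     0.    -0.     1.141]
 [ 0.    -0.    -1.    -0.    -0.017  1.   ]
 [-0.     0.     1.571 -0.    -0.017  1.489]]
real	0m6.304s
user	0m6.022s
sys	0m0.153s
```

```bash
cat >> h.py <<'E'
DISH=(.6475,.0915,0);COL=(.608,-.2538,0)
E
cat > plan.py <<'E'
from h import pose,fwd,rot,LIFT,LY,DISH,COL,VY; from kin import *
from multiprocessing import Pool
P=np.load('P.npy'); MID=(LO+HI)/2; MID[4]=0; MID[0]=0;MID[6]=0
def interp(K,step=.02):
    "K: list of (p,yaw,back); yields dense poses"
    out=[K[0]]
    for a,b in zip(K,K[1:]):
        L=max(np.linalg.norm(np.subtract(a[0],b[0]))+abs(a[2]-b[2]),abs(a[1]-b[1])/8*step); n=int(np.ceil(L/step))
        for i in range(1,n+1):
            u=i/n; out.append((tuple(np.array(a[0])*(1-u)+np.array(b[0])*u),a[1]*(1-u)+b[1]*u,a[2]*(1-u)+b[2]*u))
    return out
def track(path,s,q):
    Q=[]
    for k,(p,y,b) in enumerate(path):
        t,o=pose(p,y,s,b); q0=q if not Q else np.clip(q+.08*(MID-q)*[.3,1,.3,1,1,2,.3],q-6,q+6)
        qn,r=solve(rot(o),np.array(t),P,q0)
        if r>.3 or (Q and np.abs(qn-q).max()>35): return None,k
        Q.append(qn); q=qn
    return np.array(Q),len(path)
def paths(yd):
    A=[(LIFT,LY,.10),(LIFT,LY,0),((*LIFT[:2],.045),LY,0)]
    B=[(fwd(DISH,yd,-.075,.045),yd,0),(fwd(DISH,yd,0,.045),yd,0),(fwd(DISH,yd,0,.085),yd,0)]
    C=[B[-1],(fwd(COL,VY,-.11,.075),VY,0),(fwd(COL,VY,0,.075),VY,0),(fwd(COL,VY,0,.045),VY,0)]
    return A,B,C
def job(a):
    name,K,s,seed,step=a; rng=np.random.default_rng(seed); path=interp(K,step); best=(-1,None); far=0
    for _ in range(14):
        q=rng.uniform(LO+5,HI-5); q[4]=rng.uniform(-82,82)
        Q,k=track(path,s,q); far=max(far,k)
        if Q is not None:
            m=min(margin(x) for x in Q)
            if m>best[0]: best=(m,Q)
    return name,s,best,far,len(path)
if __name__=='__main__':
    J=[]
    for s in (-1,1):
        J.append(('A',paths(0)[0],s,1,.03))
        for yd in (8,-10,-25,-40): A,B,C=paths(yd); J.append((f'BC{yd}',B+C[1:],s,2,.03))
    with Pool() as p:
        for n,s,b,f,L in p.imap(job,J):
            print(n,s,round(b[0],1),f,L, None if b[1] is None else (np.round(b[1][0]),np.round(b[1][-1]),np.abs(np.diff(b[1],axis=0)).max().round()),flush=True)
E
time timeout 500 python3 plan.py
```

```text
A -1 3.2 7 7 (array([-19.,   2.,  34., 133., -36.,  22., -36.]), array([-11.,  13.,  25., 129., -57.,  19., -19.]), np.float64(13.0))
BC8 -1 0.5 22 22 (array([  31.,   10.,  -45.,  135.,   48.,   12., -139.]), array([  14.,   16.,   -6.,  123.,   50.,   22., -165.]), np.float64(8.0))
BC-10 -1 4.6 22 22 (array([ -49.,   10.,   22.,  132.,   46.,   20., -170.]), array([ -16.,   17.,   29.,  124.,   23.,   16., -141.]), np.float64(7.0))
BC-25 -1 0.5 22 22 (array([ -71.,   19.,   39.,  124.,   29.,   29., -174.]), array([ -24.,   19.,   39.,  124.,    9.,   15., -128.]), np.float64(11.0))
BC-40 -1 0.5 22 22 (array([ -91.,   47.,   74.,  112.,  -26.,   42., -141.]), array([ -28.,   20.,   44.,  124.,    2.,   14., -121.]), np.float64(13.0))
A 1 0.5 7 7 (array([ 81.,  12., -72., 130.,   4.,  18., 107.]), array([ 67.,  27., -67., 126.,  57.,  20.,  57.]), np.float64(27.0))
BC8 1 2.2 22 22 (array([ 38.,  12., -53., 135.,  55.,  14.,  35.]), array([ 29.,  18., -23., 122.,  58.,  26.,   8.]), np.float64(8.0))
BC-10 1 11.5 22 22 (array([ -1.,  12., -31., 131.,  62.,  29.,  -3.]), array([ 16.,  17.,  -9., 122.,  51.,  23.,  14.]), np.float64(7.0))
BC-25 1 10.4 22 22 (array([-15.,  19., -27., 122.,  57.,  43., -18.]), array([ 12.,  16.,  -3., 123.,  48.,  22.,  16.]), np.float64(7.0))
BC-40 1 14.2 22 22 (array([ -1.,  36., -54., 108.,  65.,  70., -37.]), array([ 26.,  17., -20., 122.,  57.,  26.,   9.]), np.float64(8.0))
real	0m30.044s
user	1m50.678s
sys	0m0.166s
```

```bash
cat > plan2.py <<'E'
from plan import *; import pickle
J=[]
for s in (-1,1):
    for seed in range(4): J.append(('A',paths(0)[0],s,seed+10,.03))
    for yd in (-5,-12,-20):
        A,B,C=paths(yd)
        for seed in range(3): J.append((f'BC{yd}',B+C[1:],s,seed+20,.03))
        for seed in range(3): J.append((f'ABC{yd}',A+B+C[1:],s,seed+20,.03))
res={}
with Pool() as p:
    for n,s,b,f,L in p.imap_unordered(job,J):
        if b[0]>res.get((n,s),(-2,))[0]: res[n,s]=b
for k,b in sorted(res.items()): print(k,round(b[0],1),None if b[1] is None else (np.round(b[1][0]),np.round(b[1][-1]),np.abs(np.diff(b[1],axis=0)).max().round()))
pickle.dump(res,open('res.pkl','wb'))
E
time timeout 560 python3 plan2.py
```

```text
('A', -1) 2.1 (array([-16.,   2.,  31., 132., -36.,  21., -36.]), array([ -8.,  13.,  22., 129., -55.,  18., -20.]), np.float64(13.0))
('A', 1) 0.5 (array([ 81.,  12., -72., 130.,   4.,  18., 107.]), array([ 67.,  27., -67., 126.,  57.,  20.,  57.]), np.float64(27.0))
('ABC-12', -1) 0.5 (array([ 16.,   3.,  -3., 131., -32.,  21., -40.]), array([ -28.,   20.,   44.,  124.,    2.,   14., -121.]), np.float64(28.0))
('ABC-12', 1) 0.5 (array([ 81.,  12., -72., 130.,   4.,  18., 107.]), array([ 29.,  18., -23., 122.,  58.,  26.,   8.]), np.float64(27.0))
('ABC-20', -1) 0.5 (array([-16.,   2.,  31., 132., -36.,  21., -36.]), array([ -28.,   20.,   44.,  124.,    2.,   14., -121.]), np.float64(30.0))
('ABC-20', 1) 0.5 (array([ 81.,  12., -72., 130.,   4.,  18., 107.]), array([ 27.,  18., -21., 122.,  57.,  26.,   9.]), np.float64(27.0))
('ABC-5', -1) 0.5 (array([ 16.,   3.,  -3., 131., -32.,  21., -40.]), array([ -28.,   20.,   44.,  124.,    2.,   14., -121.]), np.float64(23.0))
('ABC-5', 1) 0.5 (array([ 81.,  12., -72., 130.,   4.,  18., 107.]), array([ 30.,  18., -25., 122.,  59.,  27.,  
[... 235 characters left out ...]
8., -11.]), array([ 29.,  18., -24., 122.,  58.,  27.,   8.]), np.float64(8.0))
('BC-20', -1) 0.5 (array([ -66.,   16.,   35.,  127.,   36.,   26., -174.]), array([ -22.,   19.,   36.,  124.,   14.,   15., -132.]), np.float64(9.0))
('BC-20', 1) 15.1 (array([ 11.,  23., -55., 124.,  69.,  49., -21.]), array([ 29.,  18., -24., 122.,  58.,  27.,   8.]), np.float64(8.0))
('BC-5', -1) 6.0 (array([ -25.,    8.,    0.,  134.,   52.,   18., -167.]), array([  -6.,   17.,   17.,  123.,   34.,   18., -151.]), np.float64(6.0))
('BC-5', 1) 14.9 (array([ 24.,  14., -53., 132.,  69.,  29.,  -1.]), array([ 31.,  18., -25., 122.,  59.,  27.,   7.]), np.float64(8.0))
real	1m45.460s
user	6m53.711s
sys	0m0.178s
```

```bash
cat > plan3.py <<'E'
from plan import *; import pickle
yd=-5
A,B,C=paths(yd)
A=A[:2]+[((*LIFT[:2],.15),LY,0)]
B=[(fwd(DISH,yd,-.10,.15),yd,0),(fwd(DISH,yd,-.10,.045),yd,0)]+B[1:]
lay=(.60,-.03,0); ly=-30
D=[(fwd(COL,VY,0,.045),VY,0),(fwd(COL,VY,-.11,.045),VY,0),((*lay[:2],.05),ly,0),(lay,ly,0),(lay,ly,.08)]
J=[('A',A,-1,i,.03) for i in range(1,7)]+[('BCD',B+C[1:]+D[1:],-1,i,.03) for i in range(20,28)]
res={'A':[],'BCD':[]}
with Pool() as p:
    for n,s,b,f,L in p.imap_unordered(job,J):
        if b[1] is not None: res[n].append(b)
for k in res: res[k].sort(key=lambda b:-b[0]); print(k,[(round(b[0],1),np.round(b[1][0]),np.round(b[1][-1])) for b in res[k]][:3])
pickle.dump(res,open('res3.pkl','wb'))
pts=np.array([[.023,.027,0],[.023,-.027,0],[-.132,.025,0],[-.132,-.025,0],[-.114,0,.07]])
z=np.array([.5,0,-.8660254]);y=np.array([0,-1.,0]);M=np.array([np.cross(y,z),y,z]).T
def lif(q):
    Rm,t=fk(q,P); Rl=Rm@M.T; o=t-Rl@(np.array([-.099,0,.0446])+z*.002); return o+(Rl@pts.T).T, Rl
for a in res['A'][:4]:
    for b in res['BCD'][:4]:
        X=[lif(a[1][-1]*(1-u)+b[1][0]*u) for u in np.linspace(0,1,21)]
        V=np.array([x[0] for x in X]); print(round(a[0],1),round(b[0],1),'min z',V[...,2].min().round(3),'x',V[...,0].min().round(2),V[...,0].max().round(2),'y',V[...,1].min().round(2),V[...,1].max().round(2),'tilt',max(np.degrees(np.arccos(x[1][2,2])) for x in X).round())
E
time timeout 560 python3 plan3.py
```

```text
A [(np.float64(3.2), array([-19.,   2.,  34., 133., -36.,  22., -36.]), array([-19.,   1.,  31., 122., -22.,  30., -54.])), (np.float64(0.5), array([-29.,   2.,  45., 133., -37.,  22., -34.]), array([-27.,   1.,  39., 122., -22.,  30., -53.])), (np.float64(0.5), array([ -8.,   2.,  23., 132., -35.,  21., -37.]), array([-11.,   2.,  23., 122., -21.,  30., -54.]))]
BCD [(np.float64(1.5), array([ -43.,   -7.,   15.,  129.,   31.,   36., -145.]), array([ -58.,    9.,   38.,  130.,   38.,   29., -173.])), (np.float64(1.1), array([ -57.,   -8.,   27.,  129.,   34.,   37., -148.]), array([ -72.,   11.,   54.,  130.,   31.,   27., -166.])), (np.float64(0.9), array([ -58.,   -8.,   28.,  130.,   35.,   37., -149.]), array([ -74.,   12.,   56.,  130.,   30.,   26., -165.]))]
3.2 1.5 min z 0.121 x 0.41 0.65 y -0.09 0.14 tilt 6.0
3.2 1.1 min z 0.121 x 0.41 0.65 y -0.09 0.14 tilt 6.0
3.2 0.9 min z 0.121 x 0.41 0.65 y -0.09 0.14 tilt 6.0
3.2 0.5 min z 0.121 x 0.41 0.65 y -0.09 0.14 tilt 6.0
0.5 1.5 min z 0.12 x 0.41 0.65 y -0.09 0.14 tilt 6.0
0.5 1.1 min z 0.119 x 0.41 0.65 y -0.09 0.14 tilt 6.0
0.5 0.9 min z 0.119 x 0.41 0.65 y -0.09 0.14 tilt 6.0
0.5 0.5 min z 0.119 x 0.41 0.65 y -0.09 0.14 tilt 7.0
0.5 1.5 min z 0.123 x 0.41 0.65 y -0.09 0.14 tilt 6.0
0.5 1.1 min z 0.123 x 0.41 0.65 y -0.09 0.14 tilt 6.0
0.5 0.9 min z 0.123 x 0.41 0.65 y -0.09 0.14 tilt 6.0
0.5 0.5 min z 0.124 x 0.41 0.65 y -0.09 0.14 tilt 6.0
0.5 1.5 min z 0.12 x 0.41 0.65 y -0.09 0.14 tilt 6.0
0.5 1.1 min z 0.119 x 0.41 0.65 y -0.09 0.14 tilt 6.0
0.5 0.9 min z 0.119 x 0.41 0.65 y -0.09 0.14 tilt 6.0
0.5 0.5 min z 0.119 x 0.41 0.65 y -0.09 0.14 tilt 7.0
real	0m35.285s
user	1m57.087s
sys	0m0.252s
```

```bash
cat >> h.py <<'E'
def goline(p,yaw,back=0,v=.1,s=-1):
    "line_to; if its redundancy resolution fails, follow my own joint path"
    from kin import LO,HI
    try: robot.line_to(*pose(p,yaw,s,back),velocity=v); return 'line'
    except robot.PlanningError as e: return 'ERR'
def snap(n):
    C=cam('wrist'); im=vision.grab_frame('wrist'); cv2.imwrite(f'pics/{n}.png',im[:,:,::-1]);np.savez(f'{n}.npz',K=C[0],k1=C[1],E=C[2]); return C,im
E
cat > a.py <<'E'
from h import *; import pickle
np.set_printoptions(suppress=True,precision=3)
Q=pickle.load(open('res3.pkl','rb'))['A'][0][1]; print(len(Q))
robot.move_j(Q[0].tolist())
print(robot.current_tool_pos(),pose(LIFT,LY,-1,.10)[0],robot.current_time_s())
r=goline(LIFT,LY,0,.08); print(r)
if r!='line':
    for q in Q[1:5]: robot.move_j(q.tolist())
print(np.array(robot.current_tool_pos())-pose(LIFT,LY)[0],robot.current_contact_force(),robot.current_joint_positions(),robot.current_time_s())
fingers.gripper_to(0.0,40); print(robot.current_finger_gap(),robot.current_gripper_force(),robot.current_contact_force(),robot.current_time_s())
E
python3 - <<'E'
from plan import *; import pickle
Q=pickle.load(open('res3.pkl','rb'))['A'][0][1]; A=paths(0)[0]
for q in Q: print(np.round(q,0), np.round(fk(q,P)[1],3))
print(pose(LIFT,LY)[0])
E
python3 a.py
```

```text
[-19.   2.  34. 133. -36.  22. -36.] [ 0.48  -0.069  0.129]
[-15.   7.  30. 132. -48.  20. -25.] [ 0.493 -0.068  0.108]
[-10.  11.  25. 132. -58.  18. -15.] [ 0.505 -0.066  0.086]
[ -6.  15.  20. 131. -68.  16.  -6.] [ 0.517 -0.064  0.065]
[ -2.  18.  16. 130. -79.  15.   5.] [ 0.53  -0.062  0.043]
[ -9.  15.  23. 129. -64.  17. -11.] [ 0.53  -0.062  0.073]
[-14.  11.  28. 128. -50.  20. -25.] [ 0.53  -0.062  0.103]
[-18.   8.  31. 126. -39.  23. -36.] [ 0.53  -0.062  0.133]
[-19.   4.  32. 124. -29.  26. -46.] [ 0.53  -0.062  0.163]
[-19.   1.  31. 122. -22.  30. -54.] [ 0.53  -0.062  0.193]
[0.5297264726712411, -0.06224690769809537, 0.0428679492]
10
[ 0.48  -0.07   0.129] [0.48025018321779256, -0.06946471774814403, 0.12947048919999998] 7.6083
line
[0.    0.    0.001] [ 0.34  -0.143  0.243] [ -5.881  18.693  19.692 130.606 -80.679  16.054   5.785] 9.0083
0.15707200189842732 43.008949756622314 [-1.459 -0.979  1.506] 9.425
```

```bash
python3 - <<'E'
from h import *; import pickle
np.set_printoptions(suppress=True,precision=3)
r=pickle.load(open('res3.pkl','rb')); Q=r['A'][0][1]; B=r['BCD'][0][1]
z=goline((*LIFT[:2],.15),LY,0,.1); print(z)
if z!='line':
    for q in Q[5:]: robot.move_j(q.tolist())
print(robot.current_contact_force(),robot.current_torque(),robot.current_time_s(),robot.current_joint_positions())
robot.move_j(B[0].tolist()); print(robot.current_time_s())
print(goline(fwd(DISH,-5,-.10,.045),-5,0,.1),robot.current_joint_positions(),robot.current_time_s()); robot.pause(.2)
C,im=snap('w4'); p0=np.array(fwd(DISH,-5,-.10,.045)); print(np.array(robot.current_tool_pos())-pose(p0,-5)[0])
Rl=rot([0,0,-5])
def dot(P,c): p=proj(C,P); cv2.circle(im,tuple(np.round(p).astype(int).tolist()),3,c,1); return np.round(p,1).tolist()
print([dot(p0+Rl@np.array(m)/1000,(255,0,255)) for m in ((23,21.5,4),(23,-21.5,4),(-27,16,4),(-27,-16,4))])
for a in range(0,360,20):
    for rr,zz,c in((.029,.075,(0,0,255)),(.036,.006,(0,255,0))): dot(np.array(DISH)+[rr*np.cos(np.radians(a)),rr*np.sin(np.radians(a)),zz],c)
cv2.imwrite('pics/w4o.png',im[:,:,::-1])
E
```

```text
line
[-0.482 -0.169 -1.635] [-0.082  0.677  0.022] 11.075 [-28.659   1.389  40.909 122.198 -22.04   30.218 -53.174]
12.5083
line [ -42.469    5.637   16.081  137.109   51.008   17.761 -168.27 ] 13.7083
[0. 0. 0.]
[[275.0, 94.9], [358.4, 94.8], [283.7, 185.7], [349.8, 185.7]]
```

View pics/w4o.png

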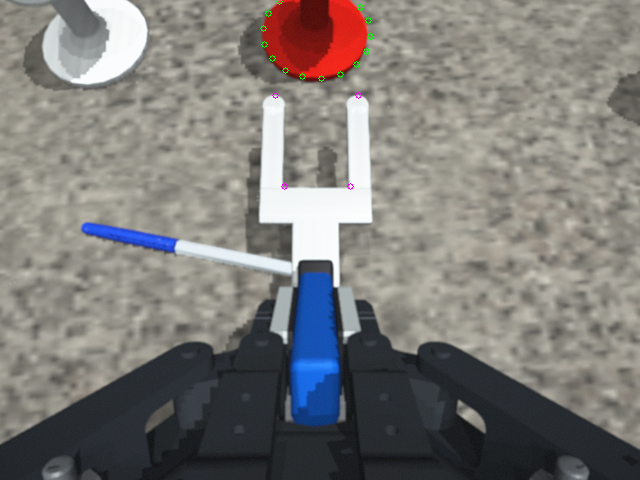

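The fork in the hand matches the model, with tips at (273,97) and (358,97). The red foot matches the predicted circle to about 1 px, so I'll go under the dish and lift.

```bash
python3 - <<'E'
from h import *
np.set_printoptions(suppress=True,precision=3)
try: print(robot.line_to(*pose(fwd(DISH,-5,0,.045),-5),velocity=.08,f_stop=4))
except robot.PlanningError as e: print(e); raise SystemExit
print(robot.current_contact_force(),robot.current_joint_positions(),robot.current_time_s())
print(goline(fwd(DISH,-5,0,.085),-5,0,.03),robot.current_joint_positions(),robot.current_time_s()); robot.pause(.5)
print(robot.current_contact_force())
C,im=snap('w5')
p0=np.array(fwd(DISH,-5,0,.085))
def dot(P,c): p=proj(C,P); cv2.circle(im,tuple(np.round(p).astype(int).tolist()),2,c,1)
for a in range(0,360,15):
    for rr,zz,c in((.029,.019,(0,0,255)),(.0275,.004,(0,255,0))): dot(p0+[rr*np.cos(np.radians(a)),rr*np.sin(np.radians(a)),zz],c)
cv2.imwrite('pics/w5o.png',im[:,:,::-1])
print(recognise('pink_dish','wrist')[:2], proj(C,p0+[0,0,.019]))
for d in (-.11,-.09,0): print(robot.inverse_kinematics(*pose(fwd(COL,VY,d,.075),VY)))
E
```

```text
False
[-0.081 -0.364 -1.195] [ -28.997   14.928   10.872  124.991   35.803   15.539 -146.713] 15.3583
line [ -25.252   10.67     6.429  122.59    29.854   21.8   -139.638] 16.8417
[-0.134  0.741 -2.343]
[{'rect': [314.4, 124.6, 127.1, 119.7], 'p': 0.65}, {'rect': [161.8, 413.6, 22.8, 16.9], 'p': 0.25}] [316.273 118.076]
[ -30.714    2.853   30.318  134.111   42.996   26.321 -166.912]
[ -27.086    4.938   29.48   132.08    40.079   24.674 -162.243]
[ -11.642   13.599   23.425  121.827   25.951   21.295 -142.305]
```

View pics/w5o.png

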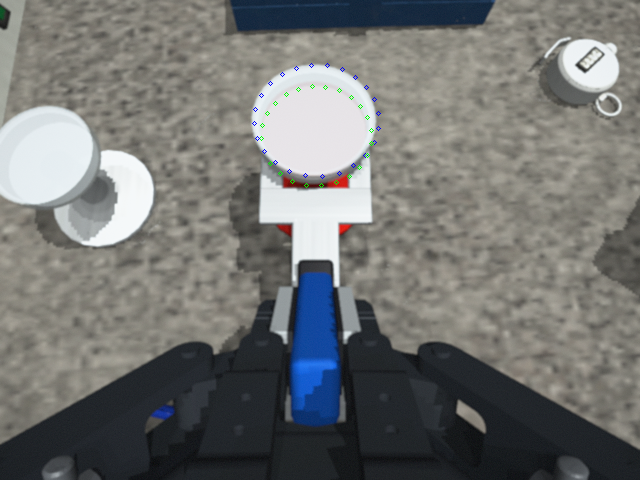

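The dish sits centred on the fork, about 1 mm off. Next I'll refine the column position from the base-plate corners in w2, carry the dish to the viewer's front and look again.

```bash
python3 - <<'E'
from h import *
np.set_printoptions(suppress=True,precision=4)
d=np.load('w2.npz');C2=(d['K'],float(d['k1']),d['E'])
a=onz(C2,(453,160),.008);b=onz(C2,(572,279),.008);e=a-b;yw=np.arctan2(-e[0],e[1]);print(a,b,np.linalg.norm(e),np.degrees(yw),'col',(a+b)/2+.05*np.array([np.cos(yw),np.sin(yw),0]))
r=goline(fwd(COL,VY,-.11,.085),VY,0,.1)
if r=='ERR': r=goline(fwd(COL,VY,-.09,.085),VY,0,.1)
print(r,robot.current_joint_positions(),robot.current_time_s()); robot.pause(.2)
C,im=snap('w6')
for x,y,z in [(-50,70,8),(-50,-70,8),(-80,70,185),(-80,-70,185),(-80,70,133),(-80,-70,133),(60,65,135),(60,-65,135)]+[(9*np.cos(t),9*np.sin(t),60) for t in np.linspace(0,6.28,13)]+[(20*np.cos(t),20*np.sin(t),15) for t in np.linspace(0,6.28,13)]:
    p=proj(C,np.array(COL)+rot([0,0,VY])@np.array([x,y,z])/1000); cv2.circle(im,tuple(np.round(p).astype(int).tolist()),2,(255,0,255) if z!=60 else (0,200,0),1)
cv2.imwrite('pics/w6o.png',im[:,:,::-1])
E
```

```text
[ 0.6161 -0.1709  0.008 ] [ 0.5264 -0.2728  0.008 ] 0.13569667101670574 -41.342976635078955 col [ 0.6088 -0.2549  0.008 ]
line [ -21.2255    1.6416   20.1124  133.1241   42.1799   28.4606 -165.8357] 20.0167
```

View pics/w6o.png

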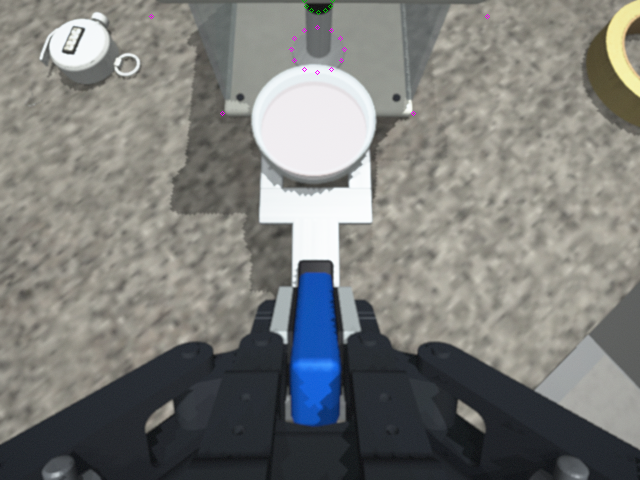

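The column shaft is at x≈319 and the base corners are at (224,114) and (413,113), all within 1-2 px of the prediction. I'll insert with a correction of about 1 mm.

```bash
python3 - <<'E'
from h import *
np.set_printoptions(suppress=True,precision=4)
T=(.6078,-.2549,0)
print(goline(fwd(T,VY,-.11,.073),VY,0,.06))
print('hit',robot.line_to(*pose(fwd(T,VY,0,.073),VY),velocity=.06,f_stop=5),robot.current_contact_force(),robot.current_joint_positions(),robot.current_time_s())
e=np.array(robot.current_tool_pos())-pose(fwd(T,VY,0,.073),VY)[0]; print(e)
if np.abs(e).max()<.003:
    robot.pause(.2)
    print(goline(fwd(T,VY,0,.060),VY,0,.04),goline(fwd(T,VY,0,.047),VY,0,.015)); robot.pause(.3); print(robot.current_contact_force(),robot.current_joint_positions(),robot.current_time_s())
E
```

```text
line
hit False [ 0.8961  0.3273 -1.2054] [  -8.2214   13.5728   19.6352  121.86     28.4575   21.3927 -144.5582] 22.6
[-0.0002  0.0003 -0.0001]
line line
[-0.1264  0.4917 -1.3449] [  -9.3248   16.5547   21.2871  123.2499   30.4888   17.2342 -147.5598] 24.5917
```

```bash
python3 - <<'E'
from h import *
np.set_printoptions(suppress=True,precision=4)
T=(.6078,-.2549,0)
print('hit',robot.line_to(*pose(fwd(T,VY,-.11,.047),VY),velocity=.06,f_stop=5),robot.current_contact_force(),robot.current_joint_positions(),robot.current_time_s())
robot.pause(.2); C,im=snap('w7'); o=[cv2.resize(im,(400,300))]
im=vision.grab_frame('side'); S=cam('side'); t=vision.grab_frame('top'); TC=cam('top')
for I,c in((im,S),(t,TC)):
    print(np.round(proj(c,[T[0],T[1],.06]),1),np.round(proj(c,[T[0],T[1],.075]),1))
o.append(cv2.resize(im[160:250,295:415],(400,300),interpolation=cv2.INTER_CUBIC)); 
o2=[cv2.resize(t[185:260,335:435],(400,300),interpolation=cv2.INTER_CUBIC)]
w=C; I=cv2.imread('pics/w7.png')[:,:,::-1]; o2.append(cv2.resize(I[0:180,200:440],(400,300),interpolation=cv2.INTER_CUBIC))
cv2.imwrite('pics/chk.png',np.vstack([np.hstack(o),np.hstack(o2)])[:,:,::-1])
for l in ('top','side'): print(recognise('pink_dish',l)[:2])
for y in (-30,-20,-10,0):
  for p in ((.60,-.03),(.61,-.02)):
    q=[robot.inverse_kinematics(*pose((*p,z),y)) for z in (.05,0)]; print(y,p,[None if k is None else np.round(k) for k in q])
E
```

```text
hit False [ 1.151   0.8698 -1.7476] [ -30.2058    7.0704   31.0757  135.8862   47.405    20.8024 -172.388 ] 26.575
[345.4 207.7] [345.6 204.1]
[376.4 225.7] [376.9 225.3]
[]
[{'rect': [268.8, 287.2, 26.8, 26.6], 'p': 0.58}, {'rect': [349.4, 215.0, 13.1, 6.4], 'p': 0.46}]
-30 (0.6, -0.03) [array([ -44.,   14.,   29.,  127.,   39.,   24., -170.]), array([ -48.,   22.,   35.,  130.,   40.,   15., -174.])]
-30 (0.61, -0.02) [array([ -44.,   15.,   28.,  125.,   37.,   25., -170.]), array([ -48.,   23.,   34.,  128.,   38.,   16., -174.])]
-20 (0.6, -0.03) [array([ -33.,   10.,   22.,  131.,   41.,   18., -159.]), array([-65.,  30.,  64., 134., -70.,  12., -54.])]
-20 (0.61, -0.02) [array([ -33.,   11.,   21.,  129.,   40.,   19., -159.]), array([-66.,  31.,  64., 132., -68.,  13., -58.])]
-10 (0.6, -0.03) [array([ -17.,    8.,   12.,  133.,   31.,   12., -134.]), array([ 21.,  18., -31., 134.,  88.,  17., 171.])]
-10 (0.61, -0.02) [array([ -20.,    9.,   13.,  132.,   31.,   12., -136.]), array([ 28.,  21., -41., 132.,  87.,  22., 172.])]
0 (0.6, -0.03) [array([  48.,   13.,  -50.,  132.,   46.,   13., -131.]), array([  55.,   28.,  -62.,  134.,   92.,   23., -173.])]
0 (0.61, -0.02) [array([  37.,   12.,  -40.,  131.,   41.,   13., -128.]), array([  52.,   29.,  -62.,  133.,   91.,   25., -173.])]
```

View pics/chk.png

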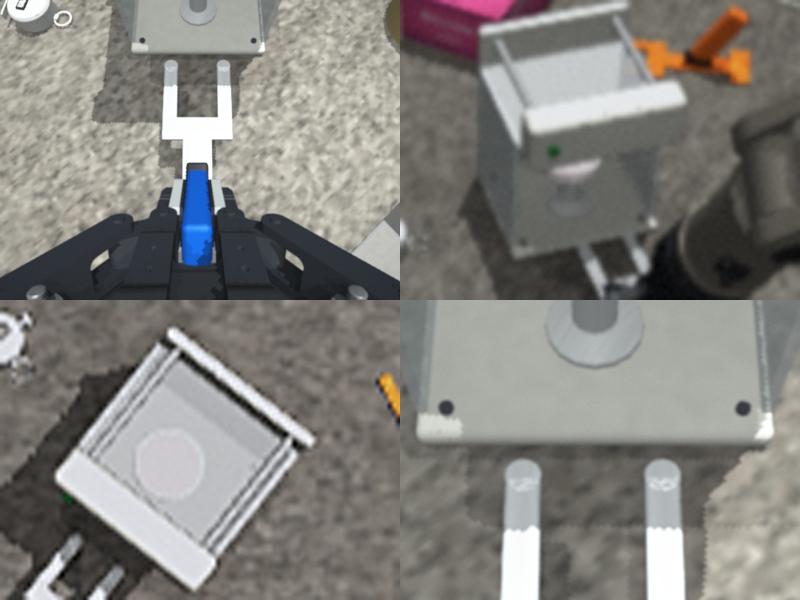

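The top view shows the dish centred at (377.5,226), where (377.8,226.3) was expected. It stands on the column and the fork is out. Next I'll pick a feasible place to lay the lifter down.

```bash
cat > lay.py <<'E'
from plan import *
from h import robot
def one(a):
    q,x,y,w=a; s0=fwd((.6078,-.2549,0),VY,-.11,.047)
    Q,k=track(interp([(s0,VY,0),((x,y,.05),w,0),((x,y,0),w,0),((x,y,0),w,.07)],.03),-1,q)
    return (-1 if Q is None else min(margin(v) for v in Q[4:])),x,y,w
if __name__=='__main__':
    q=np.array(robot.current_joint_positions()); s0=fwd((.6078,-.2549,0),VY,-.11,.047)
    J=[(q,x,y,w) for x in (.60,.63,.66) for y in (-.05,-.02) for w in (-30,-22,-14,-6)]
    with Pool() as p: r=sorted(p.map(one,J),reverse=True)
    print([tuple(np.round(v,2).tolist()) for v in r[:8]])
    for m,x,y,w in r[:8]:
        if m<0: break
        try: robot.line_to(*pose((x,y,.05),w),velocity=.1)
        except robot.PlanningError: print('no line',x,y,w); continue
        print('at',x,y,w,robot.current_joint_positions(),robot.current_time_s()); break
    try:
        print(robot.line_to(*pose((x,y,.004),w),velocity=.05),robot.current_contact_force())
        print(robot.line_to(*pose((x,y,-.002),w),velocity=.01,f_stop=4),robot.current_contact_force(),robot.current_tool_pos()[2]-pose((x,y,0),w)[0][2],robot.current_joint_positions(),robot.current_time_s())
    except robot.PlanningError as e: print(e)
E
python3 lay.py
```

```text
[(5.16, 0.66, -0.02, -30.0), (3.77, 0.66, -0.05, -30.0), (2.86, 0.63, -0.05, -30.0), (2.25, 0.63, -0.02, -30.0), (0.5, 0.6, -0.02, -30.0), (0.5, 0.6, -0.05, -30.0), (0.5, 0.66, -0.02, -6.0), (0.5, 0.66, -0.02, -14.0)]
at 0.66 -0.02 -30 [ -33.96734209   19.33712768   19.77486788  118.47505067   35.35036375
   26.27188236 -166.11739533] 29.1417
False [-0.28988226  0.37781887 -0.98966332]
True [-0.95440127 -0.02822848  4.39986914] 0.0002372206026251683 [ -37.3747661    25.51854379   24.39971476  120.54721818   37.72956156
   18.5343303  -171.19797688] 30.6583
```

```bash
python3 - <<'E'
from h import *
np.set_printoptions(suppress=True,precision=3)
fingers.gripper_to(0.6); robot.pause(.2); print(robot.current_contact_force())
print(goline((.66,-.02,0),-30,.10,.08),robot.current_joint_positions(),robot.current_time_s()); robot.pause(.5)
C,im=snap('w8'); print([(np.round(d['rect']).tolist(),round(d['p'],2)) for d in recognise('lifter','wrist')][:2])
print([np.round(proj(C,np.array([.66,-.02,0])+rot([0,0,-30])@np.array(m)/1000)).tolist() for m in ((23,27,4),(23,-27,4),(-132,25,4),(-132,-25,4),(-114,0,70))])
g=im.astype(int); m=(g.min(2)>190); ys,xs=np.nonzero(m[:300,230:420]); print(xs.min()+230,xs.max()+230,ys.min(),ys.max())
vision.grab_frame('side'); print(recognise('pink_dish','side')[:2])
E
```

```text
[ 0.683  0.292 -0.804]
line [ -41.944   12.227   21.888  121.255   35.546   32.999 -169.009] 32.7083
[([315.0, 208.0, 77.0, 207.0], 0.84)]
[[281.0, 102.0], [353.0, 102.0], [279.0, 311.0], [355.0, 311.0], [317.0, 267.0]]
230 419 0 299
[{'rect': [297.6, 277.0, 37.2, 42.6], 'p': 0.45}]
```

The lifter lies flat where predicted: its seen box spans rows 104–311 against a predicted 102–311. I'll hand the job in.

```bash
python3 -c "
from h import *
print(workorder.close_job(),robot.current_time_s())"
```

```text
the job is handed in; nothing more can be done
the job is handed in; nothing more can be done
```

I handed the job in at about 33 s on the robot's clock without getting a verdict back; the last checks showed the pink dish within about 2 mm of centre on the viewer's column and the lifter lying flat on the bench, clear of the viewer.

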